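Index the dividing wheel by a quarter turn

TASK

The dish on the dividing wheel is finished on this side: pull the wheel's spring pin up by its T-bar and turn it into its rest notch so that it stays up by itself when you let go, then, with the pin parked, turn the wheel a quarter turn (two rim notches) anticlockwise as seen from above; its black knob is there to push it round by. Then turn the T-bar back so that the pin drops fully home in the notch and locks the wheel again. Leave the dish in the middle of the wheel and the cup, bowl and brush where they are.

Things in the scene. Friction and masses are not known exactly. Their poses are not given: they have to be found in the camera images.
- stand: Bench dividing wheel for pottery, fixed to the table: iron foot 200 mm across with an upright turning axis. Origin: on that axis, on the table; z up. Its +y axis points to the bracket: an iron post outside the rim (up to 172 mm from the axis, 44 mm wide) whose overhang, its top 140 mm high, reaches over the rim and carries the spring pin's sleeve, 115 mm from the axis
- wheel (a joint): Angle of the wheel head, rad, growing anticlockwise seen from above, no stops; 0 at the start to within 0.01. Notches meet the pin at multiples of 0.785 (play 0.02 either way); a quarter turn is 1.571. With the pin up, about 2 N at the knob moves it against a stiff greased bearing; it stops at once when no longer pushed and stays there
- pin_lift (a joint): How far the spring pin is pulled up, m. 0: home, its nose 14 mm deep in a notch. 0.014: nose resting on the rim between notches. 0.022: parked in the rest notch. Turns only above 0.026; stop at 0.034. Spring 5 N when home, 13 N at the stop. The round nose centres the notch by itself if the wheel is within 0.04 rad; else it stays on the rim until the wheel is nudged
- pin_turn (a joint): Angle of the spring pin and T-bar about the pin's upright axis, rad, growing anticlockwise seen from above. 0: bar along the stand's x axis (tangent to the wheel), cross pin over the sleeve's deep slot; only here (within 0.07) can the pin go down. 1.26 (72 degrees): over the rest notch, 4 mm deep, where it stays up when let go. Stops at -0.06 and 1.42
- t_bar (a point): Middle of the spring pin's steel T-bar, on the pin's axis: level round bar 16 mm thick, 84 mm long, along this point's x axis; 206 mm above the table when the pin is home; rises and turns with the pin. Under it a collar 14 mm thick down to 13 mm below this point, then an 11 mm stem. The sleeve's top edge, 44 mm across, is 172 mm above the table
- knob_top (a point): Centre of the top of the black turning knob, an upright round handle 22 mm thick and 46 mm tall standing on the wheel head 112 mm from the axis; top 148 mm above the table. At the start it lies at -135 degrees in the stand's frame (the -x, -y side), after the quarter turn at -45 degrees
- hub (a point): Centre of the top face of the round aluminium wheel head, on the turning axis, 102 mm above the table; turns with the wheel. The head is 260 mm across and 18 mm thick, with eight notches 20 mm wide in its rim, one every 45 degrees; the pin goes down into the notch under its sleeve
- dish: Unfired clay dish with eight petals, 154 mm across, 34 mm tall, standing loose on the middle of the wheel head. Origin: centre of its underside; z up
- cup: White cup standing near the wheel, 72 mm across, 78 mm tall. Origin: centre of its underside
- bowl: Dark glazed bowl standing near the wheel, 110 mm across, 50 mm tall. Origin: centre of its underside
- brush: Flat brush lying near the wheel, 190 mm long, wooden handle. Origin: centre of its underside, length along its x
Not all that is in view belongs to the job. There is more than one size of the dish; the job needs the middle-sized.

How it is judged:
On the way, in this order (a step that is already met when the one before it is completed fails the run):
1. the spring pin is pulled up and parked in its rest notch, and let go (value of joint pin_lift above 0.019 m and value of joint pin_turn above 1 rad and contact force between each of the arm, the fingers and pin_turn below 0.1 N), for 0.3 s.
2. the wheel is turned most of the quarter turn with the pin still parked (value of joint wheel between 1.2 and 1.95 rad and value of joint pin_lift above 0.019 m and value of joint pin_turn above 1 rad), for 0.1 s.
At the end, for the whole second after the job is handed in: The wheel stands a quarter turn (1.571 rad, within 0.05) anticlockwise of its start, at rest, the spring pin is fully home (lift under 4 mm) in the rim notch, the dish lies flat on the wheel within 12 mm of its centre, and cup, bowl and brush are within 20 mm of where they were (value of joint wheel between 1.521 and 1.621 rad and value of joint pin_lift below 0.004 m and velocity of joint wheel between -0.05 and 0.05 rad/s and horizontal distance between dish and hub below 0.012 m and angle between dish's own z axis and vertical below 0.05 rad and distance of each of cup, bowl, brush from where it was at the start of the episode below 0.02 m); the robot touches nothing.
It fails at once if the dish is knocked off the middle of the wheel or tipped (horizontal distance between dish and hub above 0.02 m or angle between dish's own z axis and vertical above 0.2 rad).
It also fails if it takes over 72 s, if anything falls off the work surface, if the arm or the gripper's body presses on something with over 40 N, if the wrist force passes 120 N, or if a joint passes its speed limit or range.

ROBOT

A 6-joint arm with a two-finger parallel gripper is mounted at the origin on the work surface. World frame = base frame: x ahead of the robot, y to its left, z up, the work surface at z = 0. Lengths are in m, angles in rad, forces in N, time in s.
With the tool pointing down it reaches from about 0.425 to 0.95 m from the base axis. Payload 3.5 kg.
Tool frame: the origin (TCP) lies at the very end of the fingers, on their centre line; the grasp point (between the pads) lies 19 mm behind it; z points along the fingers, y is the line along which they close (so a half turn about z gives the same grasp; the last joint's range is limited). The gripper opens to 85 mm and grips with 20 to 120 N. Pads are 22 mm wide; open, the fingers measure 114 mm over their backs; the gripper's body (76 mm by 85 mm) begins 54 mm behind the grasp point. The pads swing forward as they close: fully open they stand 13 mm farther back than shut.
Start: joints at [1.079, 0.286, 1.577, -0, 1.279, -0.15], TCP at [0.226, 0.636, 0.231] pointing down, gripper open.
Joint ranges: [-2.77, 2.77], [-0.9, 2.22], [0.21, 2.48], [-1.53, 4.67], [0.24, 2.81], [-2.84, 2.84]. Speed limits (rad/s): [2.79, 2.79, 3.14, 3.14, 3.14, 3.14].

INTERFACE

Orientations are given as a unit quaternion [x, y, z, w].
In Python, from plant import ctrl, optics, sign_off gives the robot as it stands.
- The arm moves only by the shell command python3 -m creep 'ROWS' [FORCE]. ROWS is JSON, a list of rows, each an object of numbers: "x", "y", "z": the shift along the tool's x, y, z in mm; "rx", "ry", "rz": the turn, a rotation vector about the tool's x, y, z in degrees; "grip": the opening, from 0 (shut) to 1 (fully open). In form: [{"x": .., "y": .., "z": .., "rx": .., "ry": .., "rz": .., "grip": ..}, ...]. A call has exactly 10 rows; each row shifts and turns the commanded pose from where the row before left it, along the tool's axes as they then stand; what a row does not reach is not made up. A row lasts 1/12 s, in which the tool goes at most 41.7 mm and 7.16 degrees, less where a joint would pass 70% of its speed; a pose out of reach is approached as far as the arm can. A call with a gripper value outside its range is refused whole. The fingers move at their own pace and stop on an object; FORCE is the grip in N (left out, the last holds). Time passes only in rows, so rows that do not move let the fingers close, or fill a call up. It gives the time, the measured TCP pose, the force, the opening and the grip force at its end, in the units of the state.
- ctrl.get_state(): the state, without advancing time (a new reading comes with each control period).
- optics.read_camera(name): name is "scene" or "top"; returns a dict with "color" (420x560x3 uint8, blue, green, red), "K" (3x3 intrinsics, pixels), "D" ([k1, k2, p1, p2, k3] as OpenCV has them; the pictures are not rectified), "R" (3x3) and "t" (3): a world point X has camera coordinates R X + t. Camera axes: x right, y down, z forward; pixel columns grow to the right and rows downward; lengths in m; the calibration is good to about 2 mm. A picture is of the moment at which its call begins. There is no depth.
- sign_off(): hands the job in; it is judged then, once.
The state is a dict: "time": time; "qpos": joint angles; "dq": joint speeds; "joint_efforts": joint torques, N m; "eef_pos": TCP position; "tcp_rot": TCP orientation; "contact_force": force on the tool from outside, world axes, zero at the start; "wrist_torque": the same for the moment, N m; "opening": opening from 0.0 (shut) to 1.0 (fully open); "finger_force": force on a finger pad.
Only numpy, scipy, OpenCV 4.12 (cv2) and the standard library are available. Lean on these libraries where they do the work, as an engineer would, in place of code of your own. Each camera call takes 0.05 s, during which the arm holds its last target. There are 200 camera calls.

## Working session

There is one attempt and no reset: what is moved stays moved. The work goes in short steps, Python scripts to look and compute and a shell command to move; the robot and the scene stay as the last step left them, time stands still between calls to the robot, and variables do not carry over. Pictures are saved under pics/ and viewed, at most 10 in all, crops included, and the job is handed in when it is done.

```bash
ls; mkdir -p pics; python3 - <<'E'
from plant import ctrl, optics
import cv2
s=ctrl.get_state(); print(s)
for n in("scene","top"):
    c=optics.read_camera(n); cv2.imwrite(f"pics/{n}0.png",c["color"]); print(n,c["K"],c["D"],c["R"],c["t"])
E
```

```text
pics
{'time': 0.0, 'qpos': array([ 1.07904200e+00,  2.87215875e-01,  1.57819340e+00,  5.86808234e-05,
        1.27859425e+00, -1.49991554e-01]), 'dq': array([-0.00040727, -0.0005337 ,  0.00037636,  0.0013148 , -0.00014822,
        0.00102925]), 'joint_efforts': array([ 2.94270721e-04, -4.05983591e+01, -2.92626768e+01, -1.32032219e-04,
        5.79559404e-03, -6.13659651e-06]), 'eef_pos': array([0.22586295, 0.6353889 , 0.22990482]), 'tcp_rot': array([ 1.70059205e-01,  9.85433109e-01, -1.13505516e-03, -4.06842366e-04]), 'contact_force': array([-0.44540508, -0.05500978, -0.36773762]), 'wrist_torque': array([-0.02850606,  0.01484731,  0.01699583]), 'finger_force': 0.0, 'opening': 1.0033550774894728}
scene [[537.59076683   0.         283.8095363 ]
 [  0.         537.59076683 208.66541808]
 [  0.           0.           1.        ]] [0.01664419 0.         0.         0.         0.        ] [[-0.34535398  0.93839476 -0.0120789 ]
 [ 0.50207273  0.17387135 -0.84716688]
 [-0.79287679 -0.29863694 -0.53118959]] [ 0.15228679 -0.20685665  1.81126677]
top [[389.28638627   0.         280.067301  ]
 [  0.         389.28638627 208.15058978]
 [  0.           0.           1.        ]] [-0.10560299  0.          0.          0.          0.        ] [[ 0.0180589  -0.99973998 -0.01392307]
 [-0.99622997 -0.01681023 -0.08510739]
 [ 0.08485121  0.01540753 -0.9962745 ]] [0.03676511 0.62801443 0.93174376]
```

View pics/top0.png

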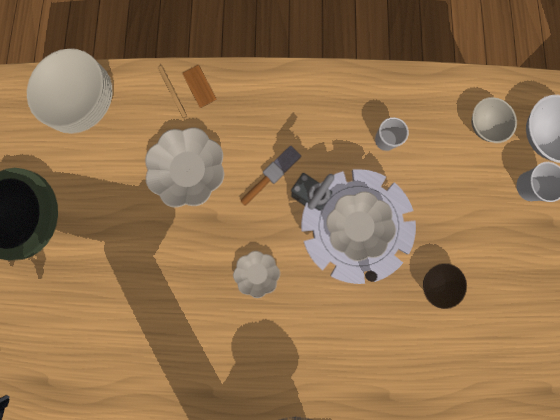

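View pics/scene0.png

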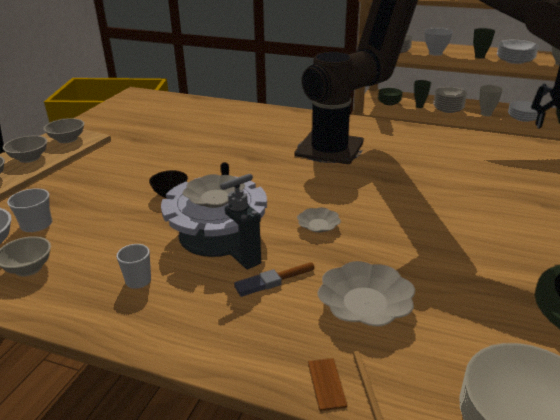

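Top view: the wheel centre is near (359,227), the black knob at (371,276), and the bracket with the T-bar near (320,190). There are three petal dishes: large at (186,168), small at (257,274), and one on the wheel at (360,226). The one on the wheel is the middle-sized one that fits. I'll enlarge both views to confirm.

```bash
python3 - <<'E'
import cv2,numpy as np
a=cv2.imread("pics/top0.png")[160:295,290:425]; b=cv2.imread("pics/scene0.png")[155:275,155:275]
cv2.imwrite("pics/crop0.png",np.hstack([cv2.resize(a,(400,400),interpolation=2),cv2.resize(b,(400,400),interpolation=2)]))
E
```

```text
(no output)
```

View pics/crop0.png

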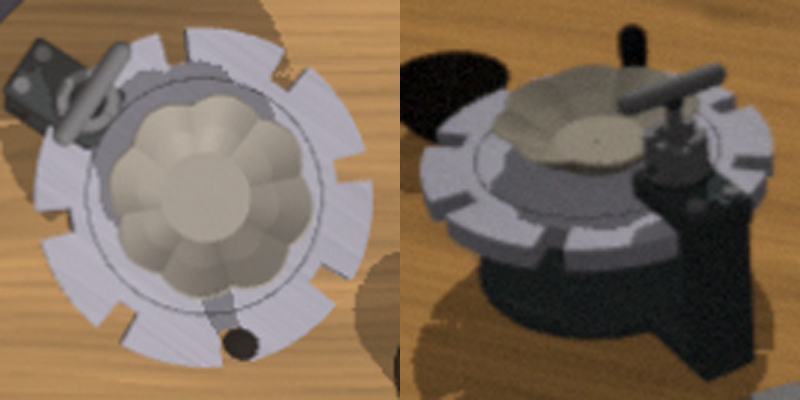

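The crop confirms it: the middle-sized dish is on the wheel. In top pixels, the T-bar ends are at about (331,176) and (311,207), and the knob top is at (371,276). In scene pixels, the bar centre is (236,182) and the knob (225,165). Next I fit the stand pose.

```bash
cat > h.py <<'E'
import numpy as np, cv2
from plant import ctrl, optics
from scipy.spatial.transform import Rotation as Rn
def proj(c,X):
    return cv2.projectPoints(np.atleast_2d(np.float64(X)),cv2.Rodrigues(c["R"])[0],c["t"],c["K"],np.array(c["D"],float))[0][:,0]
def ray(c,uv,z):
    n=cv2.undistortPoints(np.float64([[uv]]),c["K"],np.array(c["D"],float))[0,0]
    d=c["R"].T@np.array([*n,1]); o=-c["R"].T@c["t"]; return o+d*(z-o[2])/d[2]
E
python3 - <<'E'
from h import *
from scipy.optimize import least_squares
T=optics.read_camera("top");S=optics.read_camera("scene")
obs=[(T,"b1",(331.2,175.9)),(T,"b2",(311.3,206.6)),(T,"k",(371.3,276.1)),(T,"h",(358.9,226.5)),(S,"bL",(221,186.2)),(S,"bR",(251.6,177.2)),(S,"k",(224.6,164.6))]
for c,n,uv in obs: print(n,ray(c,uv,{"b":.206,"k":.148,"h":.102}[n[0]]).round(4))
h=ray(T,(358.9,226.5),.102)
b=ray(T,(321.3,191.2),.206); print("r pin",np.hypot(*(b-h)[:2]))
y=np.arctan2(*(b-h)[1::-1])-np.pi/2
L={"k":[-.0792,-.0792,.148],"h":[0,0,.102],"p":[0,.115,.206]}
def W(p,n): 
    c,s=np.cos(p[2]),np.sin(p[2]); a=L[n]; return [p[0]+c*a[0]-s*a[1],p[1]+s*a[0]+c*a[1],a[2]]
O=[(T,"p",(321.3,191.2)),(T,"k",(371.3,276.1)),(T,"h",(358.9,226.5)),(S,"p",(236.3,181.7)),(S,"k",(224.6,164.6))]
f=lambda p:np.concatenate([proj(c,W(p,n))[0]-uv for c,n,uv in O])
r=least_squares(f,[h[0],h[1],y]);print(r.x,np.degrees(r.x[2]),r.fun.round(1))
for n in L: print(n,np.round(W(r.x,n),4))
k=L["k"]; L["k2"]=[.0792,-.0792,.148];print("k2",np.round(W(r.x,"k2"),4))
for c,g in((T,"crop"),(S,"crop")):
  for s in(-.042,.042):
    L["e"]=[s,.115,.206];print("bar end",proj(c,W(r.x,"e")))
s=ctrl.get_state(); print(Rn.from_quat(s["tcp_rot"]).as_matrix().round(3))
E
```

```text
b1 [ 0.6791 -0.057   0.206 ]
b2 [ 0.6162 -0.0175  0.206 ]
k [ 0.4749 -0.1512  0.148 ]
h [ 0.5822 -0.1327  0.102 ]
bL [ 0.6808 -0.0558  0.206 ]
bR [ 0.6212 -0.0084  0.206 ]
k [ 0.4849 -0.1452  0.148 ]
r pin 0.1157012114702875
[ 0.58382708 -0.13078037 -0.59846344] -34.28942910896529 [-0.7 -0.5  0.2  0.5 -0.8 -0.7 -0.8 -0.8 -0.4 -2.2]
k [ 0.4738 -0.1516  0.148 ]
h [ 0.5838 -0.1308  0.102 ]
p [ 0.6486 -0.0358  0.206 ]
k2 [ 0.6046 -0.2408  0.148 ]
bar end [[308.59975428 207.69361803]]
bar end [[332.4110759  173.83707733]]
bar end [[251.34844072 175.46796244]]
bar end [[218.99889577 186.46213822]]
[[-0.942  0.335 -0.001]
 [ 0.335  0.942 -0.001]
 [ 0.    -0.002 -1.   ]]
```

```bash
A='{"x":-31,"y":-24.5,"z":-6,"grip":1}'; python3 -m creep '[{"x":-31,"y":-24.5,"z":-6},{"x":-31,"y":-24.5,"z":-6},{"x":-31,"y":-24.5,"z":-6},{"x":-31,"y":-24.5,"z":-6},{"x":-31,"y":-24.5,"z":-6},{"x":-31,"y":-24.5,"z":-6},{"x":-31,"y":-24.5,"z":-6},{"x":-31,"y":-24.5,"z":-6},{"x":-31,"y":-24.5,"z":-6},{"x":-31,"y":-24.5,"z":-6}]'
python3 -m creep '[{"x":-31,"y":-24.5},{"x":-31,"y":-24.5},{"x":-31,"y":-24.5},{"x":-31,"y":-24.5},{"x":-31,"y":-24.5},{"x":-31,"y":-24.5},{"x":-31,"y":-24.5},{"x":-31,"y":-24.5},{"rz":7},{"rz":7}]'
cat >> h.py <<'E'
def go(X,yaw=None):
    "tool-frame shift in mm to world X, and rz (deg) to bring tool x to yaw (deg)"
    s=ctrl.get_state(); R=Rn.from_quat(s["tcp_rot"]).as_matrix()
    y=np.degrees(np.arctan2(R[1,0],R[0,0])); print("pos",s["eef_pos"].round(4),"yaw",y.round(2),"tilt",R[:2,2].round(4),"F",s["contact_force"].round(1),"open",round(s["opening"],3),"t",round(s["time"],2))
    if X is not None: print("shift mm",((R.T@(np.array(X)-s["eef_pos"]))*1000).round(1), "rz", None if yaw is None else round(y-yaw,1))
E
python3 -c "
from h import *
go([.6486,-.0358,.23],146)"
```

```text
pos [0.226  0.6356 0.2304] yaw 160.42 tilt [-0.0007 -0.0014] F [-0.7 -1.4  0.2] open 1.0 t 0.2
shift mm [-623.2 -490.9    1. ] rz 14.4$[0]: bad value
$[0]: bad value
```

```bash
python3 -m creep '[{"x":-31,"y":-24.5,"z":-6,"rx":0,"ry":0,"rz":0,"grip":1},{"x":-31,"y":-24.5,"z":-6,"rx":0,"ry":0,"rz":0,"grip":1},{"x":-31,"y":-24.5,"z":-6,"rx":0,"ry":0,"rz":0,"grip":1},{"x":-31,"y":-24.5,"z":-6,"rx":0,"ry":0,"rz":0,"grip":1},{"x":-31,"y":-24.5,"z":-6,"rx":0,"ry":0,"rz":0,"grip":1},{"x":-31,"y":-24.5,"z":-6,"rx":0,"ry":0,"rz":0,"grip":1},{"x":-31,"y":-24.5,"z":-6,"rx":0,"ry":0,"rz":0,"grip":1},{"x":-31,"y":-24.5,"z":-6,"rx":0,"ry":0,"rz":0,"grip":1},{"x":-31,"y":-24.5,"z":-6,"rx":0,"ry":0,"rz":0,"grip":1},{"x":-31,"y":-24.5,"z":-6,"rx":0,"ry":0,"rz":0,"grip":1}]'
python3 -c "
from h import *
go([.6486,-.0358,.28],146)"
```

```text
time: 1.03
eef_pos: [0.4366, 0.2994, 0.2916]
tcp_rot: [0.17, 0.985, 0.0, 0.0]
contact_force: [1.0, 0.5, 0.8]
opening: 0.999
finger_force: 0.0
pos [0.4366 0.2994 0.2916] yaw 160.43 tilt [0.0002 0.0001] F [1.  0.5 0.8] open 0.999 t 1.03
shift mm [-312.  -244.9   11.6] rz 14.4
```

Moves track well. I'll finish the transit with the turn included last.

```bash
python3 -m creep '[{"x":-32,"y":-25,"z":0,"rx":0,"ry":0,"rz":0,"grip":1},{"x":-32,"y":-25,"z":0,"rx":0,"ry":0,"rz":0,"grip":1},{"x":-32,"y":-25,"z":0,"rx":0,"ry":0,"rz":0,"grip":1},{"x":-32,"y":-25,"z":0,"rx":0,"ry":0,"rz":0,"grip":1},{"x":-32,"y":-25,"z":0,"rx":0,"ry":0,"rz":0,"grip":1},{"x":-32,"y":-25,"z":0,"rx":0,"ry":0,"rz":0,"grip":1},{"x":-32,"y":-25,"z":0,"rx":0,"ry":0,"rz":0,"grip":1},{"x":-32,"y":-25,"z":0,"rx":0,"ry":0,"rz":0,"grip":1},{"x":-30,"y":-25,"z":0,"rx":0,"ry":0,"rz":0,"grip":1},{"x":-26,"y":-20,"z":0,"rx":0,"ry":0,"rz":7,"grip":1}]'
python3 -c "
from h import *
go([.6486,-.0358,.188],146)"
```

```text
time: 1.87
eef_pos: [0.6488, -0.0369, 0.2909]
tcp_rot: [0.231, 0.973, -0.0, -0.0]
contact_force: [0.3, 0.3, 0.3]
opening: 1.006
finger_force: 0.0
pos [ 0.6488 -0.0369  0.2909] yaw 153.24 tilt [-0.0003 -0.0003] F [0.3 0.3 0.3] open 1.006 t 1.87
shift mm [  0.6   1.  102.9] rz 7.2
```

```bash
python3 -m creep '[{"x":0,"y":1,"z":0,"rx":0,"ry":0,"rz":7,"grip":1},{"x":0,"y":0,"z":20,"rx":0,"ry":0,"rz":0,"grip":1},{"x":0,"y":0,"z":20,"rx":0,"ry":0,"rz":0,"grip":1},{"x":0,"y":0,"z":15,"rx":0,"ry":0,"rz":0,"grip":1},{"x":0,"y":0,"z":10,"rx":0,"ry":0,"rz":0,"grip":1},{"x":0,"y":0,"z":10,"rx":0,"ry":0,"rz":0,"grip":1},{"x":0,"y":0,"z":10,"rx":0,"ry":0,"rz":0,"grip":1},{"x":0,"y":0,"z":10,"rx":0,"ry":0,"rz":0,"grip":1},{"x":0,"y":0,"z":5,"rx":0,"ry":0,"rz":0,"grip":1},{"x":0,"y":0,"z":0,"rx":0,"ry":0,"rz":0,"grip":1}]'
python3 -c "
from h import *
go([.6486,-.0358,.188],146)
c=optics.read_camera('scene')['color'][130:250,160:300];cv2.imwrite('pics/s1.png',cv2.resize(c,(700,600),interpolation=2))"
```

```text
time: 2.7
eef_pos: [0.6477, -0.0331, 0.1897]
tcp_rot: [0.289, 0.957, -0.0, -0.001]
contact_force: [0.5, -0.4, -0.4]
opening: 0.995
finger_force: 0.0
pos [ 0.6477 -0.0331  0.1897] yaw 146.42 tilt [-0.0024  0.0005] F [ 0.5 -0.4 -0.4] open 0.995 t 2.7
shift mm [-2.2 -1.8  1.7] rz 0.4
```

View pics/s1.png

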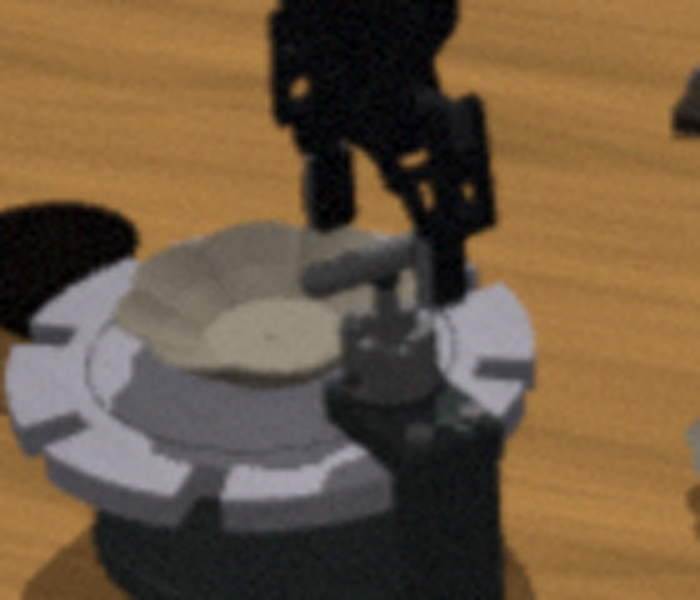

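The picture shows the fingers at (330,200) and (450,280) straddling the bar, which runs (320,280) to (425,245). The centres agree. I make a small correction and close.

```bash
python3 -m creep '[{"x":-1.5,"y":-1.5,"z":1,"rx":0,"ry":0,"rz":0,"grip":1},{"x":0,"y":0,"z":0,"rx":0,"ry":0,"rz":0,"grip":0.6},{"x":0,"y":0,"z":0,"rx":0,"ry":0,"rz":0,"grip":0.3},{"x":0,"y":0,"z":0,"rx":0,"ry":0,"rz":0,"grip":0},{"x":0,"y":0,"z":0,"rx":0,"ry":0,"rz":0,"grip":0},{"x":0,"y":0,"z":0,"rx":0,"ry":0,"rz":0,"grip":0},{"x":0,"y":0,"z":0,"rx":0,"ry":0,"rz":0,"grip":0},{"x":0,"y":0,"z":0,"rx":0,"ry":0,"rz":0,"grip":0},{"x":0,"y":0,"z":0,"rx":0,"ry":0,"rz":0,"grip":0},{"x":0,"y":0,"z":0,"rx":0,"ry":0,"rz":0,"grip":0}]' 60
python3 -c "
from h import *
go([.6486,-.0358,.188],146)"
```

```text
time: 3.58
eef_pos: [0.6489, -0.0354, 0.1907]
tcp_rot: [0.289, 0.957, -0.0, 0.0]
contact_force: [-0.0, -0.4, 1.6]
opening: 0.162
finger_force: 58.4
pos [ 0.6489 -0.0354  0.1907] yaw 146.42 tilt [ 0.0002 -0.0002] F [-0.  -0.4  1.6] open 0.162 t 3.58
shift mm [ 0.1 -0.5  2.7] rz 0.4
```

```bash
python3 -m creep '[{"x":0,"y":0,"z":-4,"rx":0,"ry":0,"rz":0,"grip":0},{"x":0,"y":0,"z":-4,"rx":0,"ry":0,"rz":0,"grip":0},{"x":0,"y":0,"z":-4,"rx":0,"ry":0,"rz":0,"grip":0},{"x":0,"y":0,"z":-4,"rx":0,"ry":0,"rz":0,"grip":0},{"x":0,"y":0,"z":-4,"rx":0,"ry":0,"rz":0,"grip":0},{"x":0,"y":0,"z":-4,"rx":0,"ry":0,"rz":0,"grip":0},{"x":0,"y":0,"z":-4,"rx":0,"ry":0,"rz":0,"grip":0},{"x":0,"y":0,"z":-2,"rx":0,"ry":0,"rz":0,"grip":0},{"x":0,"y":0,"z":0,"rx":0,"ry":0,"rz":0,"grip":0},{"x":0,"y":0,"z":0,"rx":0,"ry":0,"rz":0,"grip":0}]' 80
python3 -c "
from h import *
go([.6489,-.0354,.2207],146)"
```

```text
time: 4.42
eef_pos: [0.6485, -0.0353, 0.2169]
tcp_rot: [0.289, 0.957, 0.0, -0.001]
contact_force: [7.1, -2.5, -13.7]
opening: 0.159
finger_force: 78.0
pos [ 0.6485 -0.0353  0.2169] yaw 146.4 tilt [-0.0016  0.0006] F [  7.1  -2.5 -13.7] open 0.159 t 4.42
shift mm [-0.3  0.1 -3.8] rz 0.4
```

```bash
python3 -m creep '[{"x":-0.5,"y":0.5,"z":-1,"rx":0,"ry":0,"rz":0,"grip":0},{"x":-0.5,"y":0.5,"z":-1,"rx":0,"ry":0,"rz":0,"grip":0},{"x":0,"y":0,"z":-1,"rx":0,"ry":0,"rz":0,"grip":0},{"x":0,"y":0,"z":0,"rx":0,"ry":0,"rz":-3,"grip":0},{"x":0,"y":0,"z":0,"rx":0,"ry":0,"rz":-3,"grip":0},{"x":0,"y":0,"z":0,"rx":0,"ry":0,"rz":-3,"grip":0},{"x":0,"y":0,"z":0,"rx":0,"ry":0,"rz":-3,"grip":0},{"x":0,"y":0,"z":0,"rx":0,"ry":0,"rz":0,"grip":0},{"x":0,"y":0,"z":0,"rx":0,"ry":0,"rz":0,"grip":0},{"x":0,"y":0,"z":0,"rx":0,"ry":0,"rz":0,"grip":0}]' 100
python3 -c "
from h import *
go([.6489,-.0354,.2207],146); print(ctrl.get_state()['wrist_torque'])"
```

```text
time: 5.25
eef_pos: [0.6489, -0.035, 0.2216]
tcp_rot: [0.188, 0.982, -0.0, -0.002]
contact_force: [-0.4, -1.6, -14.6]
opening: 0.15
finger_force: 97.9
pos [ 0.6489 -0.035   0.2216] yaw 158.36 tilt [-0.0046  0.0003] F [ -0.4  -1.6 -14.6] open 0.15 t 5.25
shift mm [-0.1 -0.3  0.9] rz 12.4
[-0.4175183  -0.0670857  -0.02415542]
```

It turns freely (almost no torque), so I continue to 72°.

```bash
python3 -m creep '[{"x":0,"y":0,"z":0,"rx":0,"ry":0,"rz":-6,"grip":0},{"x":0,"y":0,"z":0,"rx":0,"ry":0,"rz":-6,"grip":0},{"x":0,"y":0,"z":0,"rx":0,"ry":0,"rz":-6,"grip":0},{"x":0,"y":0,"z":0,"rx":0,"ry":0,"rz":-6,"grip":0},{"x":0,"y":0,"z":0,"rx":0,"ry":0,"rz":-6,"grip":0},{"x":0,"y":0,"z":0,"rx":0,"ry":0,"rz":-6,"grip":0},{"x":0,"y":0,"z":0,"rx":0,"ry":0,"rz":-6,"grip":0},{"x":0,"y":0,"z":0,"rx":0,"ry":0,"rz":-6,"grip":0},{"x":0,"y":0,"z":0,"rx":0,"ry":0,"rz":-6,"grip":0},{"x":0,"y":0,"z":0,"rx":0,"ry":0,"rz":-6,"grip":0}]' 100
python3 -c "
from h import *
go([.6489,-.0354,.2127],218); print(ctrl.get_state()['wrist_torque'])"
```

```text
time: 6.08
eef_pos: [0.6488, -0.0339, 0.2221]
tcp_rot: [-0.331, 0.944, 0.002, -0.002]
contact_force: [-1.3, 1.4, -14.2]
opening: 0.152
finger_force: 98.0
pos [ 0.6488 -0.0339  0.2221] yaw -141.34 tilt [-0.0047  0.0027] F [ -1.3   1.4 -14.2] open 0.152 t 6.08
shift mm [ 0.8 -1.3  9.4] rz -359.3
[ 0.06383488 -0.05819295 -0.05594851]
```

Yaw is 218.7°. I lower gently, expecting a stop about 9 mm down in the 22 mm rest notch.

```bash
python3 -m creep '[{"x":0.5,"y":-0.5,"z":1,"rx":0,"ry":0,"rz":0,"grip":0},{"x":0,"y":-0.5,"z":1,"rx":0,"ry":0,"rz":0,"grip":0},{"x":0,"y":0,"z":1,"rx":0,"ry":0,"rz":0,"grip":0},{"x":0,"y":0,"z":1,"rx":0,"ry":0,"rz":0,"grip":0},{"x":0,"y":0,"z":1,"rx":0,"ry":0,"rz":0,"grip":0},{"x":0,"y":0,"z":1,"rx":0,"ry":0,"rz":0,"grip":0},{"x":0,"y":0,"z":1,"rx":0,"ry":0,"rz":0,"grip":0},{"x":0,"y":0,"z":1,"rx":0,"ry":0,"rz":0,"grip":0},{"x":0,"y":0,"z":0,"rx":0,"ry":0,"rz":0,"grip":0},{"x":0,"y":0,"z":0,"rx":0,"ry":0,"rz":0,"grip":0}]' 100
python3 -c "
from h import *
go([.6489,-.0354,.2127],218); print(ctrl.get_state()['wrist_torque'])"
```

```text
time: 6.92
eef_pos: [0.6489, -0.034, 0.2145]
tcp_rot: [-0.328, 0.945, 0.003, -0.002]
contact_force: [-3.1, 4.9, -12.8]
opening: 0.149
finger_force: 98.2
pos [ 0.6489 -0.034   0.2145] yaw -141.75 tilt [-0.0052  0.0044] F [ -3.1   4.9 -12.8] open 0.149 t 6.92
shift mm [ 0.8 -1.1  1.8] rz -359.8
[0.79550312 0.42474114 0.01864001]
```

```bash
python3 -m creep '[{"x":0,"y":0.5,"z":1,"rx":0,"ry":0,"rz":0,"grip":0},{"x":0,"y":0.5,"z":1,"rx":0,"ry":0,"rz":0,"grip":0},{"x":0,"y":0,"z":1,"rx":0,"ry":0,"rz":0,"grip":0},{"x":0,"y":0,"z":1,"rx":0,"ry":0,"rz":0,"grip":0},{"x":0,"y":0,"z":1,"rx":0,"ry":0,"rz":0,"grip":0},{"x":0,"y":0,"z":0,"rx":0,"ry":0,"rz":0,"grip":0},{"x":0,"y":0,"z":0,"rx":0,"ry":0,"rz":0,"grip":0},{"x":0,"y":0,"z":0,"rx":0,"ry":0,"rz":0,"grip":0},{"x":0,"y":0,"z":0,"rx":0,"ry":0,"rz":0,"grip":0},{"x":0,"y":0,"z":0,"rx":0,"ry":0,"rz":0,"grip":0}]' 100
python3 -c "
from h import *
go([.6489,-.0354,.2127],218); print(ctrl.get_state()['wrist_torque'])"
```

```text
time: 7.75
eef_pos: [0.649, -0.0341, 0.2127]
tcp_rot: [-0.328, 0.945, 0.002, -0.001]
contact_force: [-7.4, 6.2, -4.5]
opening: 0.148
finger_force: 99.1
pos [ 0.649  -0.0341  0.2127] yaw -141.68 tilt [-0.0024  0.0026] F [-7.4  6.2 -4.5] open 0.148 t 7.75
shift mm [ 0.9 -1.  -0. ] rz -359.7
[ 0.87938564  1.12313654 -0.02925526]
```

The pin is seated: lift is 22 mm and the notch carries most of the load. Releasing.

```bash
python3 -m creep '[{"x":0,"y":0,"z":1,"rx":0,"ry":0,"rz":0,"grip":0},{"x":0,"y":0,"z":0,"rx":0,"ry":0,"rz":0,"grip":0.2},{"x":0,"y":0,"z":0,"rx":0,"ry":0,"rz":0,"grip":0.3},{"x":0,"y":0,"z":0,"rx":0,"ry":0,"rz":0,"grip":0.6},{"x":0,"y":0,"z":0,"rx":0,"ry":0,"rz":0,"grip":1},{"x":0,"y":0,"z":0,"rx":0,"ry":0,"rz":0,"grip":1},{"x":0,"y":0,"z":-10,"rx":0,"ry":0,"rz":0,"grip":1},{"x":0,"y":0,"z":-20,"rx":0,"ry":0,"rz":0,"grip":1},{"x":0,"y":0,"z":-30,"rx":0,"ry":0,"rz":0,"grip":1},{"x":0,"y":0,"z":-30,"rx":0,"ry":0,"rz":0,"grip":1}]'
python3 -c "
from h import *
go([.6489,-.0354,.2127],218)
c=optics.read_camera('scene')['color'][130:250,160:300];cv2.imwrite('pics/s2.png',cv2.resize(c,(700,600),interpolation=2))"
```

```text
time: 8.58
eef_pos: [0.6496, -0.0356, 0.3005]
tcp_rot: [-0.329, 0.944, 0.0, -0.0]
contact_force: [1.6, 0.5, -0.4]
opening: 1.0
finger_force: 0.0
pos [ 0.6496 -0.0356  0.3005] yaw -141.61 tilt [-0.0009 -0.0001] F [ 1.6  0.5 -0.4] open 1.0 t 8.58
shift mm [ 0.4  0.6 87.8] rz -359.6
```

View pics/s2.png

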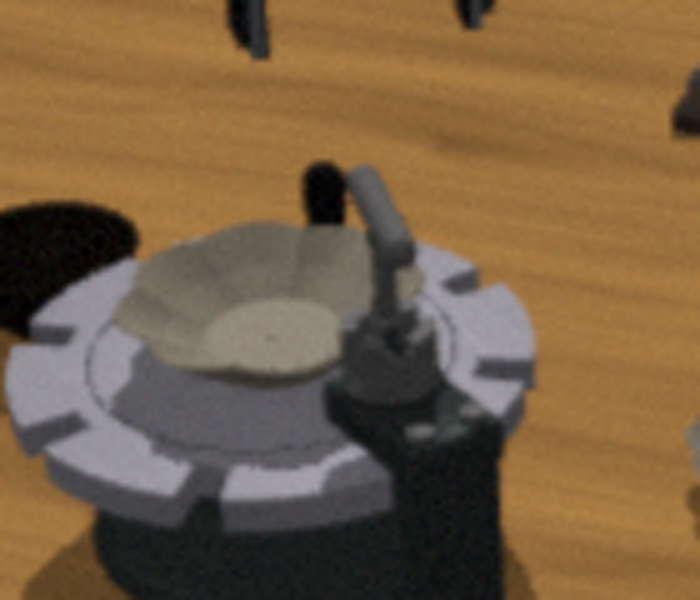

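The T-bar now stands turned, from (360,175) to (400,245) in the crop, and is up by itself. Wheel and dish are unmoved. Next I turn the tool about 207° so the last joint has range for the knob move.

```bash
python3 -m creep '[{"x":0,"y":0,"z":0,"rx":0,"ry":0,"rz":7,"grip":1},{"x":0,"y":0,"z":0,"rx":0,"ry":0,"rz":7,"grip":1},{"x":0,"y":0,"z":0,"rx":0,"ry":0,"rz":7,"grip":1},{"x":0,"y":0,"z":0,"rx":0,"ry":0,"rz":7,"grip":1},{"x":0,"y":0,"z":0,"rx":0,"ry":0,"rz":7,"grip":1},{"x":0,"y":0,"z":0,"rx":0,"ry":0,"rz":7,"grip":1},{"x":0,"y":0,"z":0,"rx":0,"ry":0,"rz":7,"grip":1},{"x":0,"y":0,"z":0,"rx":0,"ry":0,"rz":7,"grip":1},{"x":0,"y":0,"z":0,"rx":0,"ry":0,"rz":7,"grip":1},{"x":0,"y":0,"z":0,"rx":0,"ry":0,"rz":7,"grip":1}]' >/dev/null
python3 -m creep '[{"x":0,"y":0,"z":0,"rx":0,"ry":0,"rz":7,"grip":1},{"x":0,"y":0,"z":0,"rx":0,"ry":0,"rz":7,"grip":1},{"x":0,"y":0,"z":0,"rx":0,"ry":0,"rz":7,"grip":1},{"x":0,"y":0,"z":0,"rx":0,"ry":0,"rz":7,"grip":1},{"x":0,"y":0,"z":0,"rx":0,"ry":0,"rz":7,"grip":1},{"x":0,"y":0,"z":0,"rx":0,"ry":0,"rz":7,"grip":1},{"x":0,"y":0,"z":0,"rx":0,"ry":0,"rz":7,"grip":1},{"x":0,"y":0,"z":0,"rx":0,"ry":0,"rz":7,"grip":1},{"x":0,"y":0,"z":0,"rx":0,"ry":0,"rz":7,"grip":1},{"x":0,"y":0,"z":0,"rx":0,"ry":0,"rz":7,"grip":1}]' >/dev/null
python3 -m creep '[{"x":0,"y":0,"z":0,"rx":0,"ry":0,"rz":7,"grip":1},{"x":0,"y":0,"z":0,"rx":0,"ry":0,"rz":7,"grip":1},{"x":0,"y":0,"z":0,"rx":0,"ry":0,"rz":7,"grip":1},{"x":0,"y":0,"z":0,"rx":0,"ry":0,"rz":7,"grip":1},{"x":0,"y":0,"z":0,"rx":0,"ry":0,"rz":7,"grip":1},{"x":0,"y":0,"z":0,"rx":0,"ry":0,"rz":7,"grip":1},{"x":0,"y":0,"z":0,"rx":0,"ry":0,"rz":7,"grip":1},{"x":0,"y":0,"z":0,"rx":0,"ry":0,"rz":7,"grip":1},{"x":0,"y":0,"z":0,"rx":0,"ry":0,"rz":7,"grip":1},{"x":0,"y":0,"z":0,"rx":0,"ry":0,"rz":4,"grip":1}]'
python3 -c "
from h import *
go([.4743,-.1514,.2],10.7)
T=optics.read_camera('top');print('bowl',ray(T,(445,286),.045))"
```

```text
time: 11.13
eef_pos: [0.6503, -0.0357, 0.3007]
tcp_rot: [0.995, 0.097, 0.001, 0.0]
contact_force: [0.2, -0.1, -0.3]
opening: 0.999
finger_force: 0.0
pos [ 0.6503 -0.0357  0.3007] yaw 11.09 tilt [ 0.0021 -0.0007] F [ 0.2 -0.1 -0.3] open 0.999 t 11.13
shift mm [-195.2   79.6  100.4] rz 0.4
bowl [ 0.44344271 -0.35505451  0.045     ]
```

```bash
python3 -m creep '[{"x":-24.4,"y":10,"z":0,"rx":0,"ry":0,"rz":0,"grip":1},{"x":-24.4,"y":10,"z":0,"rx":0,"ry":0,"rz":0,"grip":1},{"x":-24.4,"y":10,"z":0,"rx":0,"ry":0,"rz":0,"grip":1},{"x":-24.4,"y":10,"z":0,"rx":0,"ry":0,"rz":0,"grip":1},{"x":-24.4,"y":10,"z":0,"rx":0,"ry":0,"rz":0,"grip":1},{"x":-24.4,"y":10,"z":0,"rx":0,"ry":0,"rz":0,"grip":1},{"x":-24.4,"y":10,"z":0,"rx":0,"ry":0,"rz":0,"grip":1},{"x":-24.4,"y":10,"z":0,"rx":0,"ry":0,"rz":0.4,"grip":1},{"x":0,"y":0,"z":40,"rx":0,"ry":0,"rz":0,"grip":1},{"x":0,"y":0,"z":40,"rx":0,"ry":0,"rz":0,"grip":1}]'
python3 -m creep '[{"x":0,"y":0,"z":20,"rx":0,"ry":0,"rz":0,"grip":1},{"x":0,"y":0,"z":20,"rx":0,"ry":0,"rz":0,"grip":1},{"x":0,"y":0,"z":20,"rx":0,"ry":0,"rz":0,"grip":1},{"x":0,"y":0,"z":15,"rx":0,"ry":0,"rz":0,"grip":1},{"x":0,"y":0,"z":15,"rx":0,"ry":0,"rz":0,"grip":1},{"x":0,"y":0,"z":10,"rx":0,"ry":0,"rz":0,"grip":1},{"x":0,"y":0,"z":0,"rx":0,"ry":0,"rz":0,"grip":1},{"x":0,"y":0,"z":0,"rx":0,"ry":0,"rz":0,"grip":1},{"x":0,"y":0,"z":0,"rx":0,"ry":0,"rz":0,"grip":1},{"x":0,"y":0,"z":0,"rx":0,"ry":0,"rz":0,"grip":1}]'
python3 -c "
from h import *
go([.4743,-.1514,.118],10.7)
c=optics.read_camera('scene')['color'][130:250,160:300];cv2.imwrite('pics/s3.png',cv2.resize(c,(700,600),interpolation=2))"
```

```text
time: 12.02
eef_pos: [0.476, -0.1548, 0.2233]
tcp_rot: [0.995, 0.096, 0.005, 0.003]
contact_force: [0.7, 0.6, -0.0]
opening: 1.002
finger_force: 0.0
time: 12.85
eef_pos: [0.4753, -0.153, 0.1208]
tcp_rot: [0.995, 0.096, 0.001, 0.001]
contact_force: [0.3, 0.8, -0.4]
opening: 1.001
finger_force: 0.0
pos [ 0.4753 -0.153   0.1208] yaw 11.03 tilt [ 0.0024 -0.0014] F [ 0.3  0.8 -0.4] open 1.001 t 12.85
shift mm [-0.7 -1.7  2.8] rz 0.3
```

View pics/s3.png

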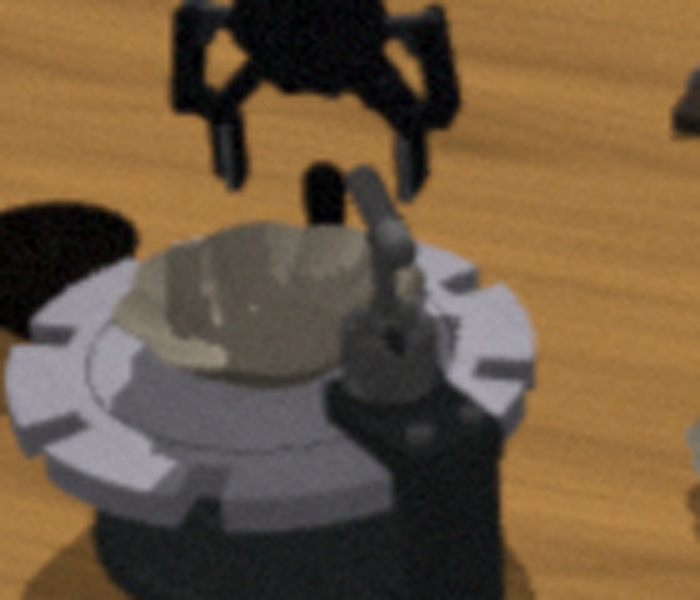

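The fingers at (232,190) and (410,195) straddle the knob at (325,195). Lowering slightly and closing.

```bash
python3 -m creep '[{"x":-0.5,"y":-1,"z":5,"rx":0,"ry":0,"rz":0,"grip":1},{"x":0,"y":0,"z":0,"rx":0,"ry":0,"rz":0,"grip":0.6},{"x":0,"y":0,"z":0,"rx":0,"ry":0,"rz":0,"grip":0.4},{"x":0,"y":0,"z":0,"rx":0,"ry":0,"rz":0,"grip":0.3},{"x":0,"y":0,"z":0,"rx":0,"ry":0,"rz":0,"grip":0.2},{"x":0,"y":0,"z":0,"rx":0,"ry":0,"rz":0,"grip":0},{"x":0,"y":0,"z":0,"rx":0,"ry":0,"rz":0,"grip":0},{"x":0,"y":0,"z":0,"rx":0,"ry":0,"rz":0,"grip":0},{"x":0,"y":0,"z":0,"rx":0,"ry":0,"rz":0,"grip":0},{"x":0,"y":0,"z":0,"rx":0,"ry":0,"rz":0,"grip":0}]' 25
python3 - <<'E'
from h import *
go([.4743,-.1514,.116],10.7)
# per-row chord for a 5 deg ccw step, in tool frame with tool x pointing inward (to the axis): 
a=np.radians(5); r=112
print("step5: x",r*(1-np.cos(a)),"|y|",r*np.sin(a))
s=ctrl.get_state();R=Rn.from_quat(s["tcp_rot"]).as_matrix();v=s["eef_pos"][:2]-[.5838,-.1308];print(np.hypot(*v),np.degrees(np.arctan2(v[1],v[0])),"tool y dir",R[:2,1])
E
```

```text
time: 13.73
eef_pos: [0.4737, -0.1519, 0.1146]
tcp_rot: [0.995, 0.096, 0.0, 0.0]
contact_force: [-0.8, -1.0, 1.4]
opening: 0.244
finger_force: 26.0
pos [ 0.4737 -0.1519  0.1146] yaw 11.01 tilt [ 0.0001 -0.0006] F [-0.8 -1.   1.4] open 0.244 t 13.73
shift mm [ 0.6 -0.3 -1.4] rz 0.3
step5: x 0.42619381372449894 |y| 9.761443187737715
0.11205796480069173 -169.17113122275265 tool y dir [ 0.19097853 -0.98159403]
```

```bash
python3 -m creep '[{"x":0.15,"y":3.9,"z":0,"rx":0,"ry":0,"rz":-2,"grip":0},{"x":0.35,"y":8.8,"z":0,"rx":0,"ry":0,"rz":-4.5,"grip":0},{"x":0.35,"y":8.8,"z":0,"rx":0,"ry":0,"rz":-4.5,"grip":0},{"x":0.35,"y":8.8,"z":0,"rx":0,"ry":0,"rz":-4.5,"grip":0},{"x":0.35,"y":8.8,"z":0,"rx":0,"ry":0,"rz":-4.5,"grip":0},{"x":0.35,"y":8.8,"z":0,"rx":0,"ry":0,"rz":-4.5,"grip":0},{"x":0.35,"y":8.8,"z":0,"rx":0,"ry":0,"rz":-4.5,"grip":0},{"x":0.35,"y":8.8,"z":0,"rx":0,"ry":0,"rz":-4.5,"grip":0},{"x":0.35,"y":8.8,"z":0,"rx":0,"ry":0,"rz":-4.5,"grip":0},{"x":0,"y":0,"z":0,"rx":0,"ry":0,"rz":0,"grip":0}]'
cat >> h.py <<'E'
def wheel():
    s=ctrl.get_state();v=s["eef_pos"][:2]-[.5838,-.1308];print("r",np.hypot(*v),"turned",np.degrees(np.arctan2(v[1],v[0]))+169.3)
E
python3 -c "
from h import *
go(None);wheel()"
```

```text
time: 14.57
eef_pos: [0.5109, -0.216, 0.1145]
tcp_rot: [0.909, 0.416, -0.0, 0.001]
contact_force: [-2.9, -2.1, 3.3]
opening: 0.248
finger_force: 26.7
pos [ 0.5109 -0.216   0.1145] yaw 49.14 tilt [ 0.0001 -0.0012] F [-2.9 -2.1  3.3] open 0.248 t 14.57
r 0.11212325309458798 turned 38.72790015799774
```

```bash
python3 -m creep '[{"x":0.35,"y":8.8,"z":0,"rx":0,"ry":0,"rz":-4.5,"grip":0},{"x":0.35,"y":8.8,"z":0,"rx":0,"ry":0,"rz":-4.5,"grip":0},{"x":0.35,"y":8.8,"z":0,"rx":0,"ry":0,"rz":-4.5,"grip":0},{"x":0.35,"y":8.8,"z":0,"rx":0,"ry":0,"rz":-4.5,"grip":0},{"x":0.35,"y":8.8,"z":0,"rx":0,"ry":0,"rz":-4.5,"grip":0},{"x":0.35,"y":8.8,"z":0,"rx":0,"ry":0,"rz":-4.5,"grip":0},{"x":0.35,"y":8.8,"z":0,"rx":0,"ry":0,"rz":-4.5,"grip":0},{"x":0.35,"y":8.8,"z":0,"rx":0,"ry":0,"rz":-4.5,"grip":0},{"x":0.35,"y":8.8,"z":0,"rx":0,"ry":0,"rz":-4.5,"grip":0},{"x":0.35,"y":8.8,"z":0,"rx":0,"ry":0,"rz":-4.5,"grip":0}]'
python3 -m creep '[{"x":0.2,"y":5.9,"z":0,"rx":0,"ry":0,"rz":-3,"grip":0},{"x":0.2,"y":5.9,"z":0,"rx":0,"ry":0,"rz":-3,"grip":0},{"x":0,"y":0,"z":0,"rx":0,"ry":0,"rz":0,"grip":0},{"x":0,"y":0,"z":0,"rx":0,"ry":0,"rz":0,"grip":0},{"x":0,"y":0,"z":0,"rx":0,"ry":0,"rz":0,"grip":0},{"x":0,"y":0,"z":0,"rx":0,"ry":0,"rz":0,"grip":0},{"x":0,"y":0,"z":0,"rx":0,"ry":0,"rz":0,"grip":0},{"x":0,"y":0,"z":0,"rx":0,"ry":0,"rz":0,"grip":0},{"x":0,"y":0,"z":0,"rx":0,"ry":0,"rz":0,"grip":0},{"x":0,"y":0,"z":0,"rx":0,"ry":0,"rz":0,"grip":0}]'
python3 -c "
from h import *
go(None);wheel()"
```

```text
time: 15.4
eef_pos: [0.5914, -0.2432, 0.1146]
tcp_rot: [0.681, 0.732, -0.001, 0.0]
contact_force: [-2.7, -3.1, 2.2]
opening: 0.25
finger_force: 26.6
time: 16.23
eef_pos: [0.6036, -0.2418, 0.1146]
tcp_rot: [0.643, 0.765, -0.001, 0.002]
contact_force: [0.8, -4.9, -0.8]
opening: 0.25
finger_force: 26.4
pos [ 0.6036 -0.2418  0.1146] yaw 99.9 tilt [ 0.0018 -0.0034] F [ 0.8 -4.9 -0.8] open 0.25 t 16.23
r 0.11272528209424251 turned 89.43869652956515
```

```bash
python3 -m creep '[{"x":0.2,"y":1.4,"z":0,"rx":0,"ry":0,"rz":-0.7,"grip":0},{"x":0,"y":0,"z":0,"rx":0,"ry":0,"rz":0,"grip":0},{"x":0,"y":0,"z":0,"rx":0,"ry":0,"rz":0,"grip":0},{"x":0,"y":0,"z":0,"rx":0,"ry":0,"rz":0,"grip":0},{"x":0,"y":0,"z":0,"rx":0,"ry":0,"rz":0,"grip":0},{"x":0,"y":0,"z":0,"rx":0,"ry":0,"rz":0,"grip":0.3},{"x":0,"y":0,"z":0,"rx":0,"ry":0,"rz":0,"grip":0.5},{"x":0,"y":0,"z":0,"rx":0,"ry":0,"rz":0,"grip":0.8},{"x":0,"y":0,"z":0,"rx":0,"ry":0,"rz":0,"grip":0.8},{"x":0,"y":0,"z":0,"rx":0,"ry":0,"rz":0,"grip":0.8}]'
python3 -c "
from h import *
go(None);wheel()"
python3 -m creep '[{"x":0,"y":0,"z":-10,"rx":0,"ry":0,"rz":0,"grip":1},{"x":0,"y":0,"z":-20,"rx":0,"ry":0,"rz":0,"grip":1},{"x":0,"y":0,"z":-30,"rx":0,"ry":0,"rz":0,"grip":1},{"x":0,"y":0,"z":-30,"rx":0,"ry":0,"rz":0,"grip":1},{"x":0,"y":0,"z":-30,"rx":0,"ry":0,"rz":0,"grip":1},{"x":0,"y":0,"z":-30,"rx":0,"ry":0,"rz":0,"grip":1},{"x":0,"y":0,"z":-36,"rx":0,"ry":0,"rz":0,"grip":1},{"x":0,"y":0,"z":0,"rx":0,"ry":0,"rz":7,"grip":1},{"x":0,"y":0,"z":0,"rx":0,"ry":0,"rz":7,"grip":1},{"x":0,"y":0,"z":0,"rx":0,"ry":0,"rz":7,"grip":1}]' >/dev/null
python3 -c "
from h import *
go([.649,-.0354,.3],38.2)
c=optics.read_camera('scene')['color'][130:250,160:300];cv2.imwrite('pics/s4.png',cv2.resize(c,(700,600),interpolation=2))"
```

```text
time: 17.07
eef_pos: [0.6047, -0.2394, 0.1141]
tcp_rot: [0.638, 0.77, 0.0, -0.0]
contact_force: [0.8, 0.7, -0.9]
opening: 0.8
finger_force: 0.0
pos [ 0.6047 -0.2394  0.1141] yaw 100.71 tilt [-0.0003  0.0006] F [ 0.8  0.7 -0.9] open 0.8 t 17.07
r 0.11060518197296414 turned 90.20392976903109
pos [ 0.6052 -0.24    0.3028] yaw 79.37 tilt [ 0.0029 -0.0015] F [ 0.5 -0.7 -0.7] open 0.999 t 17.9
shift mm [209.2   5.3   2.7] rz 41.2
```

View pics/s4.png

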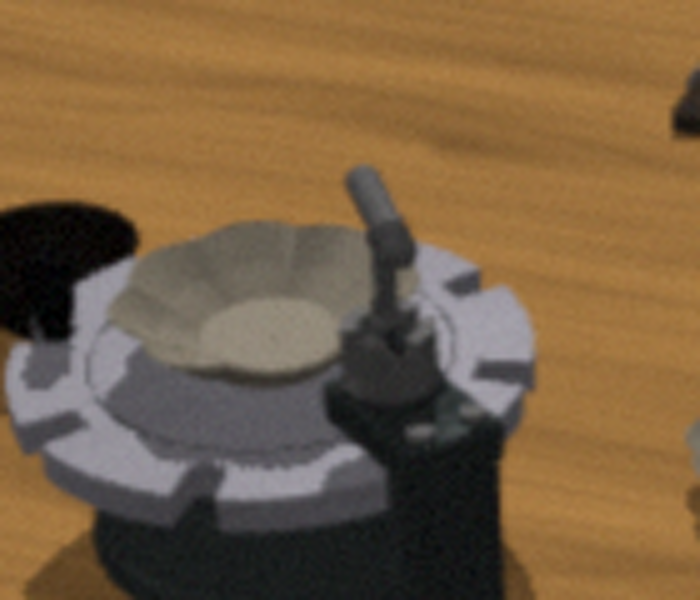

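The pin is still parked and the dish is central. The knob is now on the left in front of the bowl, at about (50,310). The notches look around 1 px off their start positions, so I measure that.

```bash
python3 - <<'E'
from h import *
S=optics.read_camera("scene"); b=cv2.cvtColor(S["color"],6).astype(np.float32); a=cv2.imread("pics/scene0.png",0).astype(np.float32)
cv2.imwrite("pics/now.png",S["color"])
y=np.radians(-34.1); C=np.array([.5838,-.1312])
for k in range(8):
    th=y+np.pi/2+k*np.pi/4
    P=lambda t:proj(S,[*(C+.122*np.array([np.cos(t),np.sin(t)])),.102])[0]
    p=P(th); d=(P(th+.02)-p)/.02
    x0,y0=(p-[10,7]).astype(int)
    t=a[y0:y0+14,x0:x0+20]
    m=cv2.matchTemplate(cv2.resize(b[y0-4:y0+18,x0-6:x0+26],None,fx=8,fy=8,interpolation=2),cv2.resize(t,None,fx=8,fy=8,interpolation=2),5)
    _,s,_,l=cv2.minMaxLoc(m); sh=np.array(l)/8-[6,4]
    print(k*45,p.round(0),"score",round(s,2),"shift",sh,"dth",round(sh@d/(d@d),4))
E
```

```text
0 [240. 221.] score 0.96 shift [-0.625 -0.125] dth -0.0112
45 [262. 203.] score 0.99 shift [0.    0.375] dth -0.0129
90 [255. 185.] score 0.53 shift [0.5   0.125] dth -0.015
135 [226. 176.] score 0.29 shift [ 6. -4.] dth -0.1285
180 [191. 180.] score 0.99 shift [-0.125 -0.125] dth 0.0018
225 [167. 196.] score 0.78 shift [6.   0.25] dth -0.1048
270 [169. 215.] score 0.99 shift [-0.25 -0.25] dth -0.0111
315 [199. 227.] score 0.99 shift [-0.875  0.   ] dth -0.0169
```

The wheel is about 0.013 rad short, which the pin's nose will centre (its limit is 0.04). Going back to the T-bar.

```bash
python3 -m creep '[{"x":35,"y":1,"z":0,"rx":0,"ry":0,"rz":0,"grip":1},{"x":35,"y":1,"z":0,"rx":0,"ry":0,"rz":0,"grip":1},{"x":35,"y":1,"z":0,"rx":0,"ry":0,"rz":0,"grip":1},{"x":35,"y":1,"z":0,"rx":0,"ry":0,"rz":0,"grip":1},{"x":35,"y":1,"z":0,"rx":0,"ry":0,"rz":0,"grip":1},{"x":34,"y":0,"z":0,"rx":0,"ry":0,"rz":0,"grip":1},{"x":0,"y":0,"z":0,"rx":0,"ry":0,"rz":7,"grip":1},{"x":0,"y":0,"z":0,"rx":0,"ry":0,"rz":7,"grip":1},{"x":0,"y":0,"z":0,"rx":0,"ry":0,"rz":7,"grip":1},{"x":0,"y":0,"z":0,"rx":0,"ry":0,"rz":7,"grip":1}]' >/dev/null
python3 -m creep '[{"x":0,"y":0,"z":0,"rx":0,"ry":0,"rz":7,"grip":1},{"x":0,"y":0,"z":0,"rx":0,"ry":0,"rz":6,"grip":1},{"x":0,"y":0,"z":10,"rx":0,"ry":0,"rz":0,"grip":1},{"x":0,"y":0,"z":10,"rx":0,"ry":0,"rz":0,"grip":1},{"x":0,"y":0,"z":10,"rx":0,"ry":0,"rz":0,"grip":1},{"x":0,"y":0,"z":5,"rx":0,"ry":0,"rz":0,"grip":1},{"x":0,"y":0,"z":0,"rx":0,"ry":0,"rz":0,"grip":1},{"x":0,"y":0,"z":0,"rx":0,"ry":0,"rz":0,"grip":1},{"x":0,"y":0,"z":0,"rx":0,"ry":0,"rz":0,"grip":1},{"x":0,"y":0,"z":0,"rx":0,"ry":0,"rz":0,"grip":1}]' >/dev/null
python3 -c "
from h import *
go([.649,-.0354,.2127],38.2)"
```

```text
pos [ 0.6474 -0.0353  0.2661] yaw 38.74 tilt [ 0.0013 -0.0003] F [-0.2 -0.2  0.2] open 1.001 t 19.67
shift mm [ 1.2  1.  53.4] rz 0.5
```

```bash
python3 -m creep '[{"x":1,"y":1,"z":10,"rx":0,"ry":0,"rz":0.5,"grip":1},{"x":0,"y":0,"z":10,"rx":0,"ry":0,"rz":0,"grip":1},{"x":0,"y":0,"z":10,"rx":0,"ry":0,"rz":0,"grip":1},{"x":0,"y":0,"z":10,"rx":0,"ry":0,"rz":0,"grip":1},{"x":0,"y":0,"z":8,"rx":0,"ry":0,"rz":0,"grip":1},{"x":0,"y":0,"z":5,"rx":0,"ry":0,"rz":0,"grip":1},{"x":0,"y":0,"z":0,"rx":0,"ry":0,"rz":0,"grip":1},{"x":0,"y":0,"z":0,"rx":0,"ry":0,"rz":0,"grip":1},{"x":0,"y":0,"z":0,"rx":0,"ry":0,"rz":0,"grip":1},{"x":0,"y":0,"z":0,"rx":0,"ry":0,"rz":0,"grip":1}]' >/dev/null
python3 -c "
from h import *
go([.649,-.0354,.2127],38.2)"
python3 -m creep '[{"x":0,"y":0,"z":0,"rx":0,"ry":0,"rz":0,"grip":0.6},{"x":0,"y":0,"z":0,"rx":0,"ry":0,"rz":0,"grip":0.4},{"x":0,"y":0,"z":0,"rx":0,"ry":0,"rz":0,"grip":0.3},{"x":0,"y":0,"z":0,"rx":0,"ry":0,"rz":0,"grip":0},{"x":0,"y":0,"z":0,"rx":0,"ry":0,"rz":0,"grip":0},{"x":0,"y":0,"z":0,"rx":0,"ry":0,"rz":0,"grip":0},{"x":0,"y":0,"z":0,"rx":0,"ry":0,"rz":0,"grip":0},{"x":0,"y":0,"z":0,"rx":0,"ry":0,"rz":0,"grip":0},{"x":0,"y":0,"z":0,"rx":0,"ry":0,"rz":0,"grip":0},{"x":0,"y":0,"z":0,"rx":0,"ry":0,"rz":0,"grip":0}]' 100
python3 -c "
from h import *
go([.649,-.0354,.2215],38.2)"
```

```text
pos [ 0.6489 -0.0355  0.2133] yaw 38.22 tilt [ 0.0016 -0.0004] F [-0.1 -0.3  0.7] open 1.0 t 20.5
shift mm [0.1 0.  0.6] rz 0.0
time: 21.33
eef_pos: [0.6478, -0.0346, 0.2127]
tcp_rot: [0.945, 0.327, -0.001, -0.001]
contact_force: [-4.1, 3.5, 3.7]
opening: 0.149
finger_force: 97.6
pos [ 0.6478 -0.0346  0.2127] yaw 38.22 tilt [-0.0017  0.0015] F [-4.1  3.5  3.7] open 0.149 t 21.33
shift mm [ 0.4  1.3 -8.8] rz 0.0
```

```bash
python3 -m creep '[{"x":0,"y":-0.5,"z":-2,"rx":0,"ry":0,"rz":0,"grip":0},{"x":0,"y":-0.5,"z":-2,"rx":0,"ry":0,"rz":0,"grip":0},{"x":0,"y":0,"z":-2,"rx":0,"ry":0,"rz":0,"grip":0},{"x":0,"y":0,"z":-2,"rx":0,"ry":0,"rz":0,"grip":0},{"x":0,"y":0,"z":-2,"rx":0,"ry":0,"rz":0,"grip":0},{"x":0,"y":0,"z":-2.5,"rx":0,"ry":0,"rz":0,"grip":0},{"x":0,"y":0,"z":0,"rx":0,"ry":0,"rz":0,"grip":0},{"x":0,"y":0,"z":0,"rx":0,"ry":0,"rz":0,"grip":0},{"x":0,"y":0,"z":0,"rx":0,"ry":0,"rz":0,"grip":0},{"x":0,"y":0,"z":0,"rx":0,"ry":0,"rz":0,"grip":0}]'
python3 -c "
from h import *
go([.649,-.0354,.2215],-33.7)"
```

```text
time: 22.17
eef_pos: [0.6475, -0.0347, 0.2202]
tcp_rot: [0.945, 0.327, -0.001, -0.001]
contact_force: [5.8, 0.6, -14.3]
opening: 0.156
finger_force: 97.6
pos [ 0.6475 -0.0347  0.2202] yaw 38.2 tilt [-0.002   0.0005] F [  5.8   0.6 -14.3] open 0.156 t 22.17
shift mm [ 0.7  1.5 -1.3] rz 71.9
```

```bash
python3 -m creep '[{"x":0.8,"y":0.6,"z":-1,"rx":0,"ry":0,"rz":6,"grip":0},{"x":0,"y":0,"z":0,"rx":0,"ry":0,"rz":7,"grip":0},{"x":0,"y":0,"z":0,"rx":0,"ry":0,"rz":7,"grip":0},{"x":0,"y":0,"z":0,"rx":0,"ry":0,"rz":7,"grip":0},{"x":0,"y":0,"z":0,"rx":0,"ry":0,"rz":7,"grip":0},{"x":0,"y":0,"z":0,"rx":0,"ry":0,"rz":7,"grip":0},{"x":0,"y":0,"z":0,"rx":0,"ry":0,"rz":7,"grip":0},{"x":0,"y":0,"z":0,"rx":0,"ry":0,"rz":7,"grip":0},{"x":0,"y":0,"z":0,"rx":0,"ry":0,"rz":7,"grip":0},{"x":0,"y":0,"z":0,"rx":0,"ry":0,"rz":7,"grip":0}]'
python3 -c "
from h import *
go([.649,-.0354,.1907],-33.7);print(ctrl.get_state()['wrist_torque'])"
```

```text
time: 23.0
eef_pos: [0.6476, -0.0347, 0.2206]
tcp_rot: [0.963, -0.268, -0.002, 0.0]
contact_force: [3.4, -0.5, -14.1]
opening: 0.153
finger_force: 97.7
pos [ 0.6476 -0.0347  0.2206] yaw -31.14 tilt [-0.0049  0.0007] F [  3.4  -0.5 -14.1] open 0.153 t 23.0
shift mm [ 1.7 -0.2 29.9] rz 2.6
[ 0.07046846 -0.666094    0.03065909]
```

Final 2.6°, then lower.

```bash
python3 -m creep '[{"x":0.5,"y":0,"z":0,"rx":0,"ry":0,"rz":2,"grip":0},{"x":0.5,"y":0,"z":0,"rx":0,"ry":0,"rz":0.5,"grip":0},{"x":0,"y":0,"z":2,"rx":0,"ry":0,"rz":0,"grip":0},{"x":0,"y":0,"z":2,"rx":0,"ry":0,"rz":0,"grip":0},{"x":0,"y":0,"z":2,"rx":0,"ry":0,"rz":0,"grip":0},{"x":0,"y":0,"z":2,"rx":0,"ry":0,"rz":0,"grip":0},{"x":0,"y":0,"z":2,"rx":0,"ry":0,"rz":0,"grip":0},{"x":0,"y":0,"z":0,"rx":0,"ry":0,"rz":0,"grip":0},{"x":0,"y":0,"z":0,"rx":0,"ry":0,"rz":0,"grip":0},{"x":0,"y":0,"z":0,"rx":0,"ry":0,"rz":0,"grip":0}]'
python3 -c "
from h import *
go([.649,-.0354,.1907],-33.7);print(ctrl.get_state()['wrist_torque'])"
```

```text
time: 23.83
eef_pos: [0.648, -0.0348, 0.2148]
tcp_rot: [0.958, -0.286, -0.003, 0.0]
contact_force: [-4.6, 2.7, -12.7]
opening: 0.154
finger_force: 97.8
pos [ 0.648  -0.0348  0.2148] yaw -33.25 tilt [-0.0051  0.0005] F [ -4.6   2.7 -12.7] open 0.154 t 23.83
shift mm [ 1.3 -0.1 24.1] rz 0.5
[0.28323015 0.80178944 0.00108159]
```

```bash
python3 -m creep '[{"x":-0.5,"y":0,"z":2,"rx":0,"ry":0,"rz":0,"grip":0},{"x":0,"y":0,"z":2,"rx":0,"ry":0,"rz":0,"grip":0},{"x":0,"y":0,"z":2,"rx":0,"ry":0,"rz":0,"grip":0},{"x":0,"y":0,"z":2,"rx":0,"ry":0,"rz":0,"grip":0},{"x":0,"y":0,"z":0,"rx":0,"ry":0,"rz":0,"grip":0},{"x":0,"y":0,"z":0,"rx":0,"ry":0,"rz":0,"grip":0},{"x":0,"y":0,"z":0,"rx":0,"ry":0,"rz":0,"grip":0},{"x":0,"y":0,"z":0,"rx":0,"ry":0,"rz":0,"grip":0},{"x":0,"y":0,"z":0,"rx":0,"ry":0,"rz":0,"grip":0},{"x":0,"y":0,"z":0,"rx":0,"ry":0,"rz":0,"grip":0}]'
python3 -c "
from h import *
go([.649,-.0354,.1907],-33.7);print(ctrl.get_state()['wrist_torque'])"
```

```text
time: 24.67
eef_pos: [0.648, -0.0348, 0.2077]
tcp_rot: [0.958, -0.286, -0.002, 0.001]
contact_force: [-5.2, 1.7, -12.8]
opening: 0.149
finger_force: 98.1
pos [ 0.648  -0.0348  0.2077] yaw -33.24 tilt [-0.0037 -0.0002] F [ -5.2   1.7 -12.8] open 0.149 t 24.67
shift mm [ 1.2 -0.1 17. ] rz 0.5
[0.23212591 0.82622079 0.00885975]
```

Lift is now 17 mm, well past the rest notch, so the pin is in the deep slot. Lowering all the way.

```bash
python3 -m creep '[{"x":-0.5,"y":0,"z":2,"rx":0,"ry":0,"rz":0,"grip":0},{"x":0,"y":0,"z":2,"rx":0,"ry":0,"rz":0,"grip":0},{"x":0,"y":0,"z":2,"rx":0,"ry":0,"rz":0,"grip":0},{"x":0,"y":0,"z":2,"rx":0,"ry":0,"rz":0,"grip":0},{"x":0,"y":0,"z":2,"rx":0,"ry":0,"rz":0,"grip":0},{"x":0,"y":0,"z":2,"rx":0,"ry":0,"rz":0,"grip":0},{"x":0,"y":0,"z":1,"rx":0,"ry":0,"rz":0,"grip":0},{"x":0,"y":0,"z":0,"rx":0,"ry":0,"rz":0,"grip":0},{"x":0,"y":0,"z":0,"rx":0,"ry":0,"rz":0,"grip":0},{"x":0,"y":0,"z":0,"rx":0,"ry":0,"rz":0,"grip":0}]'
python3 -c "
from h import *
go([.649,-.0354,.1907],-33.7);print(ctrl.get_state()['wrist_torque'])"
```

```text
time: 25.5
eef_pos: [0.6481, -0.0348, 0.1961]
tcp_rot: [0.958, -0.286, -0.001, 0.001]
contact_force: [-5.3, 0.0, -8.8]
opening: 0.15
finger_force: 98.5
pos [ 0.6481 -0.0348  0.1961] yaw -33.24 tilt [-0.0021 -0.0009] F [-5.3  0.  -8.8] open 0.15 t 25.5
shift mm [ 1.1 -0.   5.4] rz 0.5
[0.05484098 0.95201361 0.04027597]
```

```bash
python3 -m creep '[{"x":0,"y":0,"z":2,"rx":0,"ry":0,"rz":0,"grip":0},{"x":0,"y":0,"z":2,"rx":0,"ry":0,"rz":0,"grip":0},{"x":0,"y":0,"z":2,"rx":0,"ry":0,"rz":0,"grip":0},{"x":0,"y":0,"z":1,"rx":0,"ry":0,"rz":0,"grip":0},{"x":0,"y":0,"z":0,"rx":0,"ry":0,"rz":0,"grip":0},{"x":0,"y":0,"z":0,"rx":0,"ry":0,"rz":0,"grip":0},{"x":0,"y":0,"z":0,"rx":0,"ry":0,"rz":0,"grip":0},{"x":0,"y":0,"z":0,"rx":0,"ry":0,"rz":0,"grip":0},{"x":0,"y":0,"z":0,"rx":0,"ry":0,"rz":0,"grip":0},{"x":0,"y":0,"z":0,"rx":0,"ry":0,"rz":0,"grip":0}]'
python3 -c "
from h import *
go([.649,-.0354,.1907],-33.7)"
python3 -m creep '[{"x":0,"y":0,"z":0,"rx":0,"ry":0,"rz":0,"grip":0.2},{"x":0,"y":0,"z":0,"rx":0,"ry":0,"rz":0,"grip":0.3},{"x":0,"y":0,"z":0,"rx":0,"ry":0,"rz":0,"grip":0.6},{"x":0,"y":0,"z":0,"rx":0,"ry":0,"rz":0,"grip":1},{"x":0,"y":0,"z":0,"rx":0,"ry":0,"rz":0,"grip":1},{"x":0,"y":0,"z":0,"rx":0,"ry":0,"rz":0,"grip":1},{"x":0,"y":0,"z":-20,"rx":0,"ry":0,"rz":0,"grip":1},{"x":0,"y":0,"z":-30,"rx":0,"ry":0,"rz":0,"grip":1},{"x":0,"y":0,"z":-35,"rx":0,"ry":0,"rz":0,"grip":1},{"x":0,"y":0,"z":-35,"rx":0,"ry":0,"rz":0,"grip":1}]'
python3 - <<'E'
from h import *
a=optics.read_camera('scene')['color'];t=optics.read_camera('top')['color']
z=cv2.imread("pics/scene0.png")
cv2.imwrite('pics/s5.png',np.hstack([cv2.resize(i[150:275,150:275],(400,400),interpolation=2) for i in (z,a)])); cv2.imwrite('pics/top5.png',t);cv2.imwrite('pics/scene5.png',a)
E
```

```text
time: 26.33
eef_pos: [0.6482, -0.0348, 0.191]
tcp_rot: [0.958, -0.286, -0.001, 0.001]
contact_force: [-8.9, 2.1, -2.8]
opening: 0.153
finger_force: 99.4
pos [ 0.6482 -0.0348  0.191 ] yaw -33.24 tilt [-0.0016 -0.0011] F [-8.9  2.1 -2.8] open 0.153 t 26.33
shift mm [1.  0.1 0.3] rz 0.5
time: 27.17
eef_pos: [0.6486, -0.0345, 0.3085]
tcp_rot: [0.958, -0.286, -0.001, 0.0]
contact_force: [-0.1, -0.4, 0.2]
opening: 1.0
finger_force: 0.0
```

View pics/s5.png

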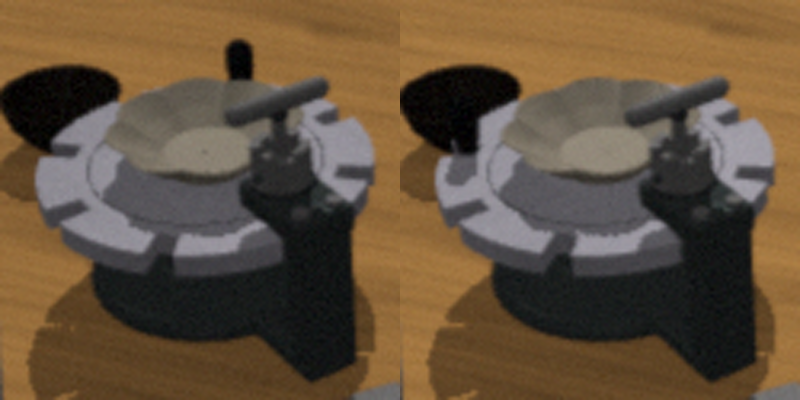

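Compared with the start (left), the T-bar is back at its home height and angle, near (678,100). The notches line up, the knob has gone a quarter turn, and the dish is central to about 3 mm. The bowl has not moved. Handing in.

```bash
python3 -c "
from plant import sign_off
print(sign_off())"
```

```text
the job is handed in; nothing more can be done
None
```

The job is handed in at about 27 s on the robot's clock: the wheel is turned a quarter turn anticlockwise, the pin is fully home in its notch, and the dish is still central to about 3 mm; the hand-in reported no verdict, and I never checked the cup and brush in an after-picture.

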